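# Index the welding turntable to the torch and set its brake

### The arm

A 6-joint arm with a two-finger parallel gripper is mounted at the origin on the work surface. World frame = base frame: x ahead of the robot, y to its left, z up, the work surface at z = 0. Lengths are in m, angles in degrees, forces in N, time in s.
With the tool pointing down it reaches from about 0.375 to 0.75 m from the base axis. Payload 9 kg.
Tool frame: the origin (TCP) lies where the fingers leave the gripper's body, on its centre line; the fingertips stand 73 mm ahead of it and the grasp point (between the pads) lies 54 mm ahead of it (robot.tip_reach is the distance from the TCP to the fingertips, in m); z points along the fingers, y is the line along which they close (so a half turn about z gives the same grasp; the last joint's range is limited). The gripper opens to 85 mm and grips with 20 to 120 N. Pads are 22 mm wide; open, the fingers measure 114 mm over their backs; the gripper's body (76 mm by 85 mm) begins 54 mm behind the grasp point. The pads swing forward as they close: fully open they stand 13 mm farther back than shut.
Start: joints at [-81.343, 5.964, 5.575, 89.605, 0, 77.527], TCP at [0.216, -0.56, 0.304] pointing down, gripper open.
Joint ranges: [-171.21, 171.21], [-48.23, 106.86], [-62.78, 66.21], [-105.2, 120.99], [-86.42, 89.51], [-180, 180]. Speed limits (degrees/s): [127.2, 127.2, 147.25, 180, 180, 180].

### API

Orientations are given as [roll, pitch, yaw] about the fixed x, y, z axes, in that order (R = Rz(yaw) Ry(pitch) Rx(roll)).
In Python, from plant import robot gives the robot as it stands. Calls block until the motion is done:
- robot.move_pose(position, orientation): joint-space move of the TCP to a pose.
- robot.line_to(position, vel=0.15, rotation=None, guard=None): straight line of the TCP; rotation=None keeps the orientation; vel is the mean speed in m/s. With guard (N) it stops when the force on the tool has changed by that much, and returns True; else False.
- robot.goto_joints(angles): joint-space move.
- robot.set_gripper(opening): finger opening in m; the grip force is fixed at half the most; returns when the fingers have stopped.
- robot.pause(seconds).
- robot.ik(position, orientation): joint angles nearest the present ones, or None.
- robot.observe(): the state.
- robot.grab_frame(name): name is "scene" or "top" or "wrist"; returns the picture (384x512x3 uint8, blue, green, red); there is no depth.
- robot.get_calibration(name): a dict with "vertical_fov" (degrees; the focal length in pixels is half the picture's height over the tangent of half this angle, whatever the lens; pixels are square), "cx", "cy" (the principal point, pixels), "k1" (the pictures are not rectified: a ray, as slopes to the right and down, at radius r is drawn at 1 + k1 r^2 times it, then the intrinsics apply), "rvec" (rotation vector, rad) and "tvec" (3), from world to camera coordinates, as OpenCV has them. Camera axes: x right, y down, z forward; pixel columns grow to the right and rows downward; lengths in m; the calibration is good to about 2 mm. A picture is of the moment at which its call begins: read the wrist's pose just before it. get_calibration takes no time and is no camera call; for the wrist camera it gives the pose at the moment of the call.
A pose or a line that the arm cannot do raises robot.IKError and nothing moves.
- robot.job_done(): hands the job in; it is judged then, once.
The state is a dict: "time": time; "q": joint angles; "qvel": joint speeds; "joint_torque": joint torques, N m; "tool_pos": TCP position; "tcp_rot": TCP orientation; "ft_force": force on the tool from outside, world axes, zero at the start; "torque": the same for the moment, N m; "gripper_width": finger opening in m; "gripper_force": force on a finger pad.
Only numpy, scipy, OpenCV 4.12 (cv2) and the standard library are available. Lean on these libraries where they do the work, as an engineer would, in place of code of your own. Each camera call takes 0.05 s, during which the arm holds its last target. There are 200 camera calls.

### The job

With a fingertip, gently push on a spoke of the welding turntable to turn it until its arrow-headed arm points straight at the torch stand (the round post with the upright torch, not the square rod caddy). Then push the brake lever clockwise, seen from above, round as far as it goes. Push only, do not grip or lift anything: the loose flange must stay sitting in the middle of the plate, and everything else stays where it is.

Things in the scene. Friction and masses are not known exactly. Their poses are not given: they have to be found in the camera images.
- turntable (a joint): Turntable angle, rad, growing counter-clockwise seen from above, about the vertical axis through plate_centre; stops at -2.0 and 2.0, starts within 0.3 of 0. Friction holds it where it is left; 2 to 3 N on a spoke turns it. Three spokes stick out level with the plate's rim: 10 mm thick round bars, centre line 53 mm above the table, from 75 mm to about 120 mm from the axis
- plate_centre (a point): Centre of the top face of the turntable's steel plate (150 mm across), on the turning axis, 60 mm above the table. Its x axis points along the pointer arm, z up
- spoke_left (a point): Centre of the black ball (20 mm across) that ends one plain spoke, 122 mm from the axis, 53 mm above the table; this spoke stands 120 degrees counter-clockwise of the pointer arm, seen from above
- spoke_right (a point): The same ball of the other plain spoke, 120 degrees clockwise of the pointer arm
- base: Fixed red base of the turntable: 170 mm square, 12 mm thick; origin under the turning axis, on the table. A column under the plate and a bracket 40 mm wide, 24 mm high along its +y carry the plate and the brake. Nothing else is below the spokes, so a fingertip beside a spoke can go down to 35 mm above the table
- pointer_tip (a point): Tip of the arrow head of the pointer arm, 135 mm from the axis, 53 mm above the table. Its x axis points outward along the arm, z up
- torch_axis (a point): Point on the upright centre line of the torch stand, 53 mm above the table: what the pointer arm must point at. The stand is fixed: round foot 60 mm across, thin round post, upright torch with black barrel 22 mm across and brass nozzle, 100 mm tall, 160 to 230 mm from the turntable's axis
- rod_caddy: Fixed square steel tube (34 mm square, 85 mm tall, on a foot 52 mm square) holding copper-coloured rods up to 97 mm above the table, on the other side of the pointer from the torch stand; not the target. Origin at the centre of its underside
- brake (a joint): Angle of the brake lever, rad, growing clockwise seen from above, from 0 (free) to 1.45 (stop: brake set); starts between 0.05 and 0.3. Friction holds it where it is left; about 2 N at the lever moves it. It does not change how the turntable turns
- brake_pivot (a point): Pivot of the brake lever, on its vertical axis, 45 mm above the table, 170 mm from the turntable's axis on a bracket of the base, on the far side from the pointer arm's start
- brake_ball (a point): Centre of the black ball (22 mm across) at the end of the brake lever, 70 mm from the pivot, 45 mm above the table. The lever is a round bar 11 mm thick from the pivot cap (28 mm across) to the ball. Free, it points sideways; it swings round on the side away from the turntable. 30 mm and more from the pivot there is only the table under it
- flange: Loose steel pipe flange lying on the middle of the plate, 96 mm across and 38 mm tall (top 98 mm above the table), 0.4 to 0.7 kg; it rides round with the plate. Origin at the centre of its underside
- wrench: Open-ended wrench, loose, 170 mm long, lying on the table off to one side of the turntable
- tip_jar: Small amber glass jar with a steel cap, loose, 48 mm across, 60 mm tall; origin at the centre of its underside
- pipe_stub: Short piece of steel tube standing on end, loose, 48 mm across, 45 mm tall; origin at the centre of its underside
- hammer: Hammer, loose, 240 mm long, lying on the left part of the table
- steel_square: L-shaped steel square, loose, 100 mm long, 30 mm wide, 90 mm tall, on the table far from the robot, to the left
Mind the look-alikes: they are no part of the job. Leave any brown look-alike of the part that bears torch_axis alone. What is shaped like the flange but turquoise is not meant.

How it is judged (in metres and radians):
On the way, in this order (a step that is already met when the one before it is completed fails the run):
1. the pointer arm aims at the torch stand and rests there, with the brake not yet set (y of torch_axis in the frame of pointer_tip between -0.015 and 0.015 m and x of torch_axis in the frame of pointer_tip above 0 m and velocity of joint turntable between -0.1 and 0.1 rad/s and value of joint brake below 0.7 rad), for 0.2 s.
2. the brake lever is pushed to its stop (value of joint brake above 1.33 rad), for 0.2 s.
At the end, for the whole second after the job is handed in: The line of the pointer arm passes within 15 mm of the torch stand's centre line, on the arrow's side (about 4 to 5 degrees); the brake lever is within 0.12 rad of its stop; the flange lies flat on the plate within 15 mm of its centre; everything is at rest (y of torch_axis in the frame of pointer_tip between -0.015 and 0.015 m and x of torch_axis in the frame of pointer_tip above 0 m and velocity of joint turntable between -0.1 and 0.1 rad/s and value of joint brake above 1.33 rad and horizontal distance between flange and plate_centre below 0.015 m and z of flange in the frame of plate_centre below 0.006 m and angle between flange's own z axis and vertical below 0.1 rad); the robot touches nothing.
It fails at once if the flange is lifted, tipped or pushed off the middle of the plate (horizontal distance between flange and plate_centre above 0.02 m or z of flange in the frame of plate_centre above 0.01 m or angle between flange's own z axis and vertical above 0.2 rad).
It fails at once if the turntable is shoved or gripped with more than 40 N (contact force between the fingers and turntable above 40 N).
It fails at once if a bystander is moved by more than 25 mm (distance of any of wrench, tip_jar, pipe_stub, hammer, steel_square from where it was at the start of the episode above 0.025 m).
It also fails if it takes over 61 s, if anything falls off the work surface, if the arm or the gripper's body presses on something with over 40 N, if the wrist force passes 120 N, or if a joint passes its speed limit or range.

## Working session

There is one attempt and no reset: what is moved stays moved. The work goes in short steps, each a Python script; the robot and the scene stay as the last script left them, time stands still between calls to the robot, and variables do not carry over. Pictures are saved under pics/ and viewed, at most 10 in all, crops included, and the job is handed in when it is done.

```bash
mkdir -p pics; ls; cat > h.py <<'E'
import numpy as np, cv2
from plant import robot
def ray(name,u,v,cal=None):
    c=cal or robot.get_calibration(name)
    f=192/np.tan(np.radians(c["vertical_fov"])/2)
    d=np.array([(u-c["cx"])/f,(v-c["cy"])/f]); s=d.copy()
    for _ in range(30): s=d/(1+c["k1"]*(s@s))
    R,_=cv2.Rodrigues(np.array(c["rvec"],float)); t=np.array(c["tvec"],float).ravel()
    return -R.T@t, R.T@np.array([s[0],s[1],1.])
def at(name,u,v,z,cal=None):
    o,d=ray(name,u,v,cal); return (o+d*(z-o[2])/d[2]).round(4)
def proj(name,P,cal=None):
    c=cal or robot.get_calibration(name)
    f=192/np.tan(np.radians(c["vertical_fov"])/2)
    R,_=cv2.Rodrigues(np.array(c["rvec"],float)); p=R@np.array(P,float)+np.array(c["tvec"],float).ravel()
    s=p[:2]/p[2]; s=s*(1+c["k1"]*(s@s)); return (s*f+[c["cx"],c["cy"]]).round(1)
E
python3 - <<'E'
from h import *
for n in("top","scene"):
    im=robot.grab_frame(n); cv2.imwrite(f"pics/{n}0.png",im)
    cv2.imwrite(f"pics/{n}0b.png",cv2.resize(im,(800,600),interpolation=cv2.INTER_CUBIC))
    o,d=ray(n,256,192); print(n,o,d)
print(robot.observe()["time"])
E
```

```text
pics
top [0.46667759 0.08240283 1.28555748] [ 0.09366131  0.02152217 -0.99545798]
scene [ 0.9091772  -0.46409099  0.7948044 ] [-0.33241646  0.57924466 -0.74434665]
0.1
```

View pics/top0b.png

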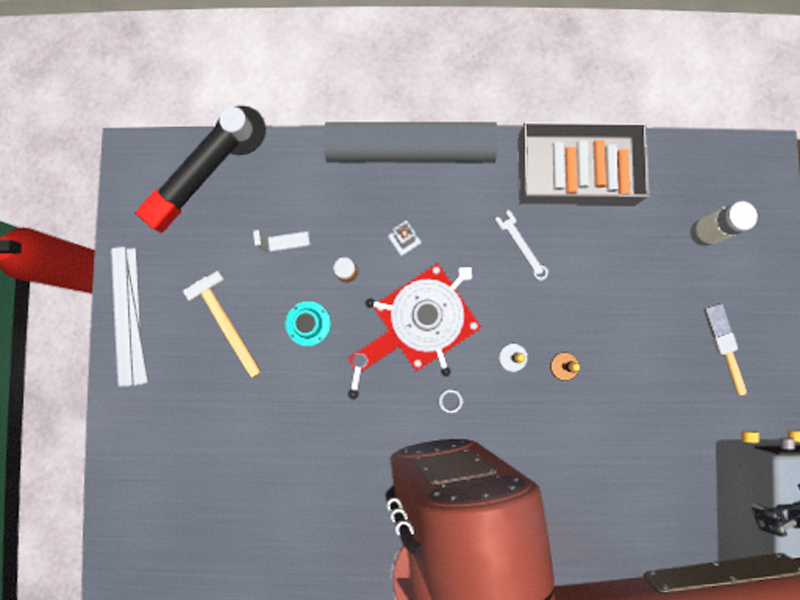

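View pics/scene0b.png

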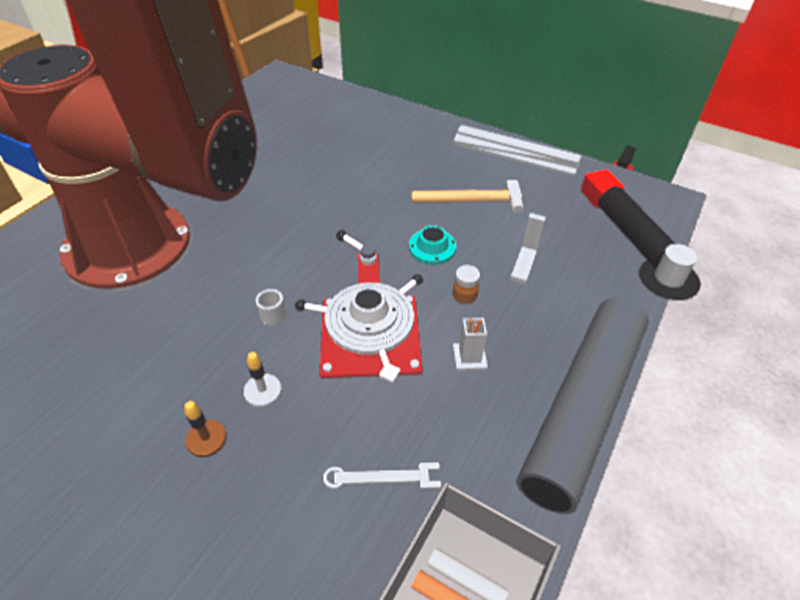

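The top view (800 px scale) shows:
- the turntable centre near (427,314) and the pointer tip near (467,272)
- spoke balls at (370,303) and (446,371)
- the brake pivot at (360,359) and the brake ball at (353,394)

There are two torch stands: grey-footed at (513,357) and brown-footed at (565,366). The grey one is meant, because the task says to leave the brown one alone. I'll confirm that in an enlarged crop.

```bash
python3 - <<'E'
from h import *
im=cv2.imread("pics/top0.png")[155:275,210:370]
cv2.imwrite("pics/crop.png",cv2.resize(im,(800,600),interpolation=cv2.INTER_CUBIC))
E
```

```text
(no output)
```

View pics/crop.png

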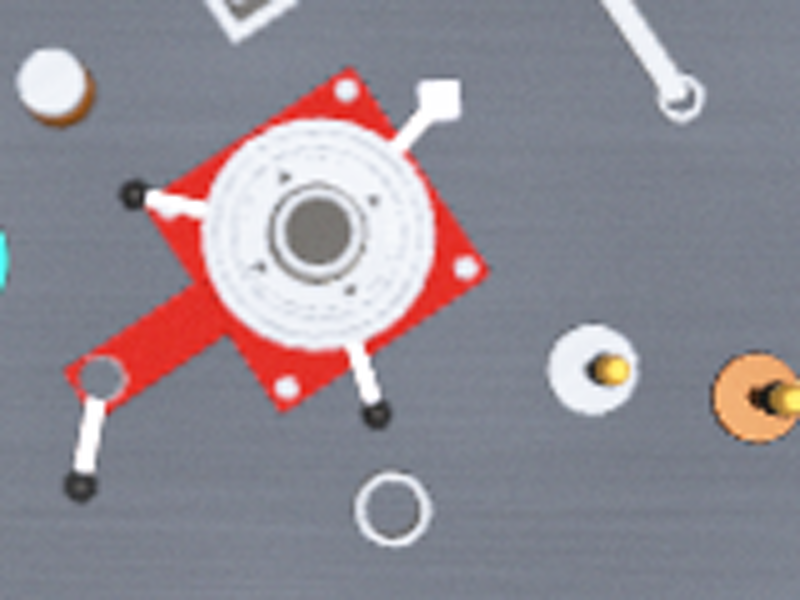

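The crop shows, in crop pixels:
- plate (318,234) and pointer tip (461,81)
- left ball (135,194) and right ball (376,414)
- pivot (102,378) and brake ball (80,486)
- grey stand foot (593,369); the brown look-alike is at (757,397)
- pipe stub (393,509)

The grey stand is confirmed.

```bash
python3 - <<'E'
from h import *
T=dict(plate=(318,234,.06),tip=(461,81,.053),sl=(135,194,.053),sr=(376,414,.053),piv=(102,378,.05),bb=(80,486,.045),foot=(593,369,.004),noz=(613,369,.1),stub=(393,509,.045),jar=(52,83,.06))
P={k:at("top",210+(u+.5)/5-.5,155+(v+.5)/5-.5,z) for k,(u,v,z) in T.items()}
for k,p in P.items():
    d=p-P["plate"]; print(k,p,"r",np.hypot(*d[:2]).round(4),"ang",np.degrees(np.arctan2(d[1],d[0])).round(1))
d=P["bb"]-P["piv"];print("lever",np.hypot(*d[:2]),np.degrees(np.arctan2(d[1],d[0])))
print([(k,proj("scene",p)*1.5625) for k,p in P.items()])
o=robot.observe();print(o["tool_pos"],o["tcp_rot"])
E
```

```text
plate [0.5516 0.0532 0.06  ] r 0.0 ang 0.0
tip [ 0.6528 -0.0407  0.053 ] r 0.1381 ang -42.9
sl [0.5779 0.1723 0.053 ] r 0.122 ang 77.5
sr [0.4359 0.0155 0.053 ] r 0.1217 ang -162.0
piv [0.4583 0.1928 0.05  ] r 0.1679 ang 123.8
bb [0.3885 0.2069 0.045 ] r 0.2241 ang 136.7
foot [ 0.465  -0.1332  0.004 ] r 0.2055 ang -114.9
noz [ 0.4652 -0.1295  0.1   ] r 0.2021 ang -115.3
stub [0.3746 0.0042 0.045 ] r 0.1837 ang -164.5
jar [0.6498 0.2267 0.06  ] r 0.1994 ang 60.5
lever 0.07120990099698213 168.57961036274034
[('plate', array([368.4375 , 313.90625])), ('tip', array([391.09375, 382.5    ])), ('sl', array([416.71875, 279.0625 ])), ('sr', array([300.     , 304.53125])), ('piv', array([366.875, 250.   ])), ('bb', array([340.78125, 234.84375])), ('foot', array([262.1875, 390.625 ])), ('noz', array([252.96875, 353.4375 ])), ('stub', array([268.59375, 298.125  ])), ('jar', array([466.40625, 272.65625]))]
[ 0.2162472  -0.55944106  0.30320665] [-1.79932252e+02 -1.27704517e-02  2.11292027e+01]
```

```bash
cat >> h.py <<'E'
C=np.array([.5516,.0532]); PV=np.array([.4583,.1928])
def polar(c,r,phi,ztip):
    a=np.radians(phi); yaw=(phi-90+180)%360-180
    return [c[0]+r*np.cos(a),c[1]+r*np.sin(a),ztip+robot.tip_reach],[180,0,yaw]
def sweep(c,r,p0,p1,z,step=4,vel=.05,guard=15):
    n=max(1,int(np.ceil(abs(p1-p0)/step)))
    for phi in np.linspace(p0,p1,n+1)[1:]:
        p,o=polar(c,r,phi,z)
        if robot.line_to(p,vel=vel,rotation=o,guard=guard): return phi
    return None
E
python3 - <<'E'
from h import *
for phi in(-140,-180,-226):
    print(phi,robot.ik(*polar(C,.098,phi,.042)))
robot.set_gripper(0)
print(robot.tip_reach)
p,o=polar(C,.098,-140,.16); robot.move_pose(p,o); print(robot.observe()["q"],robot.observe()["time"])
p,o=polar(C,.098,-140,.042); print(robot.line_to(p,vel=.08,guard=8))
print("stop",sweep(C,.098,-140,-219,.042))
s=robot.observe();print(s["time"],s["ft_force"],s["tool_pos"],s["q"])
a=robot.grab_frame("top");b=robot.grab_frame("scene")
cv2.imwrite("pics/t1.png",a);cv2.imwrite("pics/s1.png",b)
x=cv2.resize(b[130:280,130:330],(800,600),interpolation=cv2.INTER_CUBIC)
cv2.imwrite("pics/s1c.png",x)
E
```

```text
-140 [-16.9552835  -12.92672351 -32.42587701  70.5008465    0.
  33.0447165 ]
-180 [ -9.79597963 -16.84264392 -35.70793193  71.13471199   0.
  80.20402037]
-226 [ -0.70079936  -8.6755502  -28.67802063  69.99752957   0.
 135.29920064]
0.0726
[-1.70372822e+01 -1.60625871e+01 -2.26642278e+01  8.33819643e+01
 -9.96754623e-03  3.30632381e+01] 3.0583
False
stop None
10.35 [0.02796688 0.34353038 0.65793387] [0.47540856 0.11480645 0.11459904] [-1.79593193e+00 -1.05636245e+01 -3.03666901e+01  7.01890566e+01
  1.22339333e-02  1.26987948e+02]
```

View pics/s1c.png

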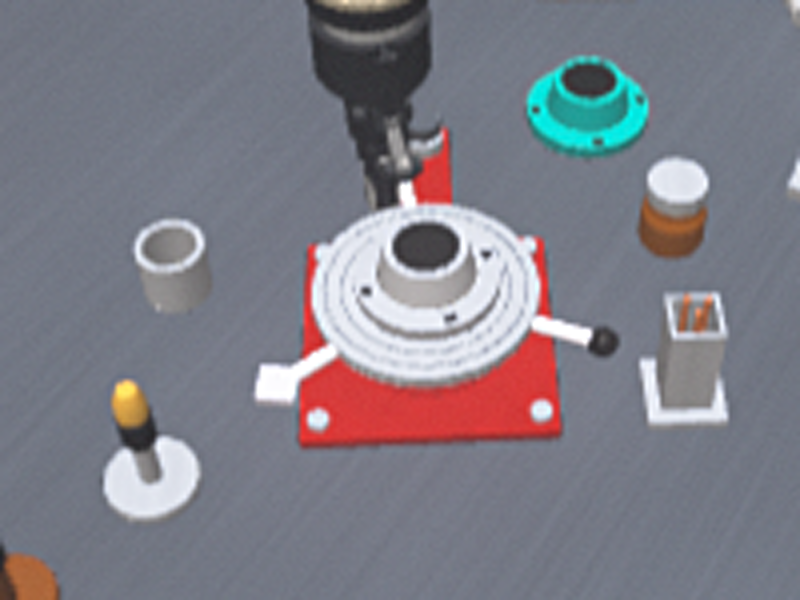

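The crop shows the left ball at (603,341), the arrow head near (275,383) with its tip near (257,385), and the stand foot at (152,478). I'll compute the pointer angle from these.

```bash
python3 - <<'E'
from h import *
def f(u,v,z): return at("scene",130+(u+.5)/4-.5,130+(v+.5)/4-.5,z)
for n,u,v,z in(("ball",603,341,.053),("head",275,385,.055),("foot",152,478,.004),("noz",126,386,.098),("plate rim",426,292,.06)):
    p=f(u,v,z);d=p[:2]-C;print(n,p,np.hypot(*d).round(4),np.degrees(np.arctan2(d[1],d[0])).round(2))
E
```

```text
ball [0.6718 0.0774 0.053 ] 0.1226 11.38
head [ 0.5133 -0.0603  0.055 ] 0.1198 -108.65
foot [ 0.4631 -0.1314  0.004 ] 0.2047 -115.61
noz [ 0.462  -0.1293  0.098 ] 0.2033 -116.15
plate rim [0.5554 0.0487 0.06  ] 0.0059 -49.82
```

```bash
python3 - <<'E'
from h import *
print("stop",sweep(C,.098,-219,-225.7,.042,step=2.3,vel=.03))
robot.pause(.4)
print("back",sweep(C,.098,-225.7,-214,.042,step=6,vel=.06))
p,o=polar(C,.098,-214,.13); robot.line_to(p,vel=.12)
s=robot.observe();print(s["time"])
b=robot.grab_frame("scene")
x=cv2.resize(b[130:280,130:330],(800,600),interpolation=cv2.INTER_CUBIC)
cv2.imwrite("pics/s2c.png",x)
for phi in(275,258,180,165):
  for off in(0,180):
    pp,oo=polar(PV,.05,phi,.03);oo[2]+=off;print(phi,off,robot.ik(pp,oo))
E
```

```text
stop None
back None
13.1917
275 0 [  1.65113349 -10.84929058 -31.91171397  68.93757661   0.
  -3.34886651]
275 180 [  1.65113349 -10.84929058 -31.91171397  68.93757661   0.
 176.65113349]
258 0 [  1.81933403 -13.50921427 -34.21509465  69.29411961   0.
  13.81933403]
258 180 [   1.81933403  -13.50921427  -34.21509465   69.29411961    0.
 -166.18066597]
180 0 [  8.59694663 -17.27628555 -37.34848219  69.92780335   0.
  98.59694663]
180 180 [  8.59694663 -17.27628555 -37.34848219  69.92780335   0.
 -81.40305337]
165 0 [ 10.23697424 -15.82542793 -36.15935218  69.66607575   0.
 115.23697424]
165 180 [ 10.23697424 -15.82542793 -36.15935218  69.66607575   0.
 -64.76302576]
```

View pics/s2c.png

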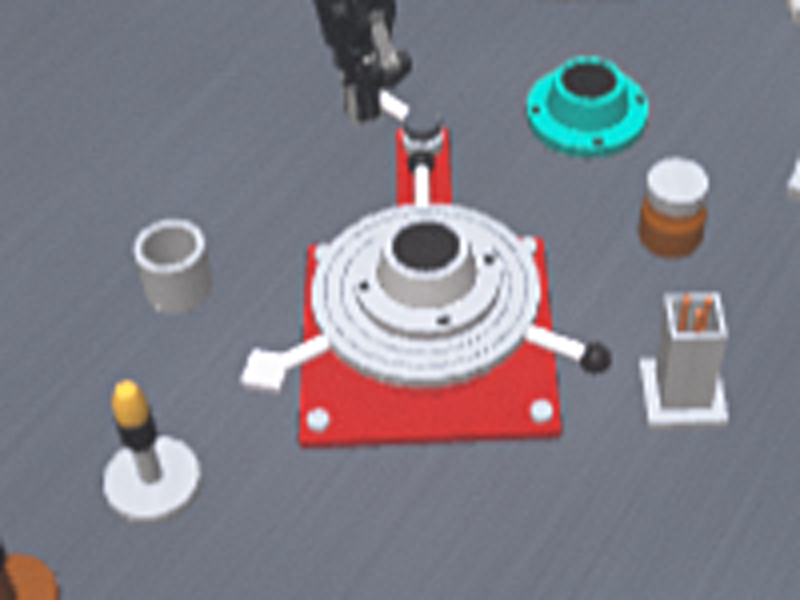

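```bash
python3 - <<'E'
from h import *
def f(u,v,z): return at("scene",130+(u+.5)/4-.5,130+(v+.5)/4-.5,z)
for n,u,v,z in(("ball",595,357,.053),("head",265,370,.055),("ball2",421,158,.053)):
    p=f(u,v,z);d=p[:2]-C;print(n,p,np.hypot(*d).round(4),np.degrees(np.arctan2(d[1],d[0])).round(2))
p,o=polar(PV,.052,215,.14); robot.move_pose(p,o)
p,o=polar(PV,.052,215,.032); print(robot.line_to(p,vel=.1,guard=8))
ph=sweep(PV,.052,215,95,.032,step=4,vel=.04,guard=10)
s=robot.observe();print("stop",ph,s["time"],s["ft_force"],s["tool_pos"])
b=robot.grab_frame("scene")
cv2.imwrite("pics/s3c.png",cv2.resize(b[100:250,130:330],(800,600),interpolation=cv2.INTER_CUBIC))
E
```

```text
ball [0.6736 0.0633 0.053 ] 0.1224 4.73
head [ 0.501  -0.0541  0.055 ] 0.1186 -115.25
ball2 [0.481  0.1579 0.053 ] 0.1263 123.99
FalseTraceback (most recent call last):
  File "<stdin>", line 7, in <module>
  File "h.py", line 25, in sweep
    if robot.line_to(p,vel=vel,rotation=o,guard=guard): return phi
       ~~~~~~~~~~~~~^^^^^^^^^^^^^^^^^^^^^^^^^^^^^^^^^^
plant.IKError: the arm cannot follow that straight line within its joint ranges
```

```bash
python3 - <<'E'
from h import *
s=robot.observe();d=s["tool_pos"][:2]-PV
print(s["time"],s["ft_force"],s["tcp_rot"],s["q"],np.degrees(np.arctan2(d[1],d[0])),np.hypot(*d))
b=robot.grab_frame("scene")
cv2.imwrite("pics/s3c.png",cv2.resize(b[100:250,130:330],(800,600),interpolation=cv2.INTER_CUBIC))
E
```

```text
22.2333 [-45.53091753 -16.15255325  23.37848856] [179.97543956   1.30987517  17.21496832] [ 1.38765579e+01 -7.06049576e+00 -2.86375321e+01  6.97291869e+01
 -1.00790501e-01  1.76662458e+02] 117.30351176913842 0.053395041819318985
```

View pics/s3c.png

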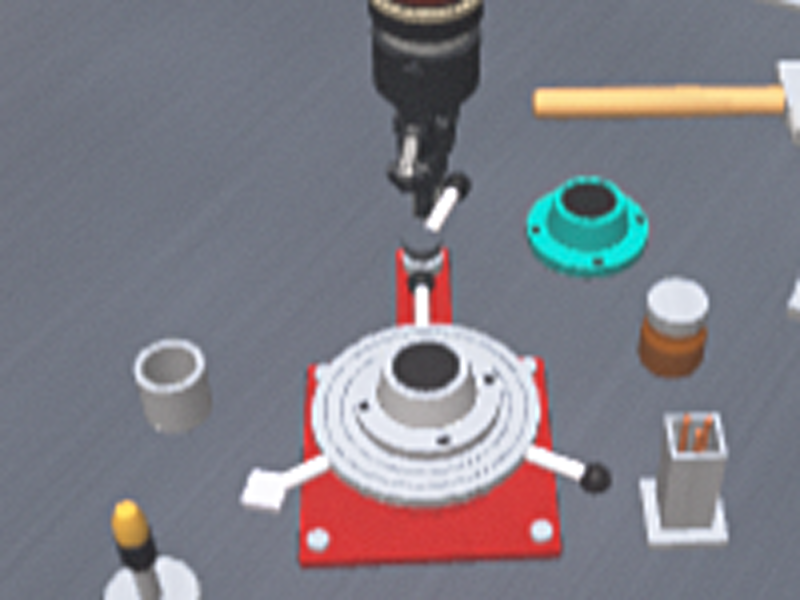

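The finger pushes with about 45 N and the lever no longer moves, so it is at its stop. Next I back off, lift clear and verify.

```bash
python3 - <<'E'
from h import *
print(sweep(PV,.054,119,150,.032,step=11,vel=.06,guard=None))
p,o=polar(PV,.054,150,.16); robot.line_to(p,vel=.15)
robot.move_pose([.42,.0,.30],[180,0,60]); 
s=robot.observe();print(s["time"],s["ft_force"])
b=robot.grab_frame("scene")
cv2.imwrite("pics/s4c.png",cv2.resize(b[100:250,130:330],(800,600),interpolation=cv2.INTER_CUBIC))
E
```

```text
None
25.4083 [-0.44670355  0.25128262 -1.43659714]
```

View pics/s4c.png

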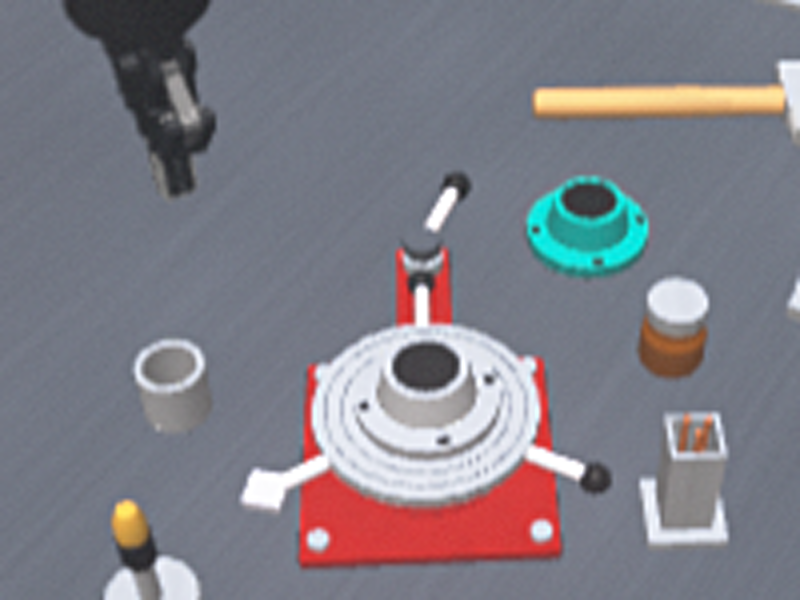

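The lever ball stays at (457,185). The arrow head (265,490), flange and bystanders are unchanged. I'll do a quick check of the lever angle, then hand in.

```bash
python3 - <<'E'
from h import *
p=at("scene",130+457.5/4-.5,100+185.5/4-.5,.045); d=p[:2]-PV
a=np.degrees(np.arctan2(d[1],d[0])); print(p,np.hypot(*d),a,"travel",np.radians(168.6-a))
if np.radians(168.6-a)>1.12: print(robot.job_done())
E
```

```text
[0.4448 0.2652 0.045 ] 0.07364787844873741 100.5623069464735 travel 1.187481759245312
the job is handed in; nothing more can be done
None
```

I turned the pointer arm to about -115.3°, against about -115.4° measured for the torch stand, pushed the brake lever to its stop and handed the job in; the last picture shows the flange still centred on the plate and the bystanders in view unmoved, but no verdict came back.

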